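# Pack the bench caddy and hold it up level

### The job

Finish packing the small plywood caddy: set the carton flat into its empty bay, lengthwise, and the round tin into the free end of the other bay, beside the roll of tape that is already in there. With both down on the caddy floor and let go, take the caddy by the rail of its centre board, lift it straight up until its underside is at least 10 cm above the bench, and hold it there level and still for two seconds; finish while still holding it in the air, with everything still in its bay. Leave the tweezers, the loupe and the loose punch where they lie.

Things in the scene. Friction and masses are not known exactly. Their poses are not given: they have to be found in the camera images.
- caddy: Loose open plywood caddy, 0.3 kg, 221 mm long (y), 72 mm wide (x). Origin: underside of the centre board, z up. Floor 4 mm thick, walls 6 mm thick, tops only 10 mm above the bench; inner width 60 mm. Centre board 14 mm thick (y -7 to +7 mm), 80 mm high, with a hand hole. Carton bay: y +7 to +91 mm; tape and tin bay: y -7 to -118 mm. Fingers do not fit between contents and long walls.
- handle (a point): Middle of the board's top rail, the grip of the caddy, 70 mm above the caddy's underside; axes as the caddy's. The rail is 14 mm thick (y), 60 mm wide (x), from 60 to 80 mm high; close the fingers on it along y.
- bay_carton (a point): Centre of the carton bay on the caddy's floor, 4 mm above its underside (bay 84 mm along y, 60 mm along x), axes as the caddy's. Hold things by their upper part, fingers across the caddy's width (x), so that the tips stay above the 10 mm walls.
- bay_tin (a point): Where the tin's underside centre belongs: on the caddy floor in the outer end of the tape bay, 30 mm from the end wall's inner face; axes as the caddy's. The tape roll leaves about 60 mm free along y. Fingers across the caddy's width (x), tips above the 10 mm walls.
- carton: Small yellow and green carton, 41 (its x) by 69 (its y) by 28 mm high, closed, about 85 g. Origin: centre of its underside. Goes in with its length along the caddy's y, either way round.
- tin: Round closed tin, 49 mm diameter, 22 mm high, about 50 g, rim (upper 8 mm) slightly wider than the body. Origin: centre of its underside.
- tape_roll: Roll of masking tape, 48 mm diameter, 19 mm high, lying flat and loose in the caddy against the centre board; stays there. Origin: centre of its underside.
- tweezers: Bystander: steel tweezers lying flat, 123 mm long, 14 mm wide, 9 mm high. Origin: centre of the underside.
- loupe: Bystander: black eye loupe, 39 mm diameter, 30 mm high. Origin: centre of its underside.
- punch_a: Bystander: flat steel punch, 109 mm long, 14 mm wide, 7 mm high. Origin: centre of its underside.
Mind the look-alikes: they are no part of the job. What is shaped like the tin but blue or red is not meant.

How it is judged (in metres and radians):
On the way, in this order (a step that is already met when the one before it is completed fails the run):
1. carton, tin and tape roll lie flat in their bays, let go, with the caddy standing on the bench (x of carton in the frame of caddy between -0.012 and 0.012 m and y of carton in the frame of caddy between 0.034 and 0.064 m and z of carton in the frame of caddy between -0.002 and 0.007 m and angle between the z axis of each of carton, tin, tape_roll and the z axis of caddy, either way round below 0.08 rad and contact force between each of carton, tin, tape_roll and the fingers below 0.3 N and x of tin in the frame of caddy between -0.012 and 0.012 m and y of tin in the frame of caddy between -0.1 and -0.07 m and z of tin in the frame of caddy between -0.002 and 0.007 m and x of tape_roll in the frame of caddy between -0.012 and 0.012 m and y of tape_roll in the frame of caddy between -0.048 and -0.026 m and z of tape_roll in the frame of caddy between -0.002 and 0.007 m and height (world z) of caddy below 0.006 m), for 0.2 s.
2. the caddy is held level and still at least 10 cm above the bench (x of carton in the frame of caddy between -0.012 and 0.012 m and y of carton in the frame of caddy between 0.034 and 0.064 m and z of carton in the frame of caddy between -0.002 and 0.007 m and angle between the z axis of each of carton, tin, tape_roll and the z axis of caddy, either way round below 0.08 rad and contact force between each of carton, tin, tape_roll and the fingers below 0.3 N and x of tin in the frame of caddy between -0.012 and 0.012 m and y of tin in the frame of caddy between -0.1 and -0.07 m and z of tin in the frame of caddy between -0.002 and 0.007 m and x of tape_roll in the frame of caddy between -0.012 and 0.012 m and y of tape_roll in the frame of caddy between -0.048 and -0.026 m and z of tape_roll in the frame of caddy between -0.002 and 0.007 m and height (world z) of caddy above 0.1 m and angle between caddy's own z axis and vertical below 0.14 rad and linear speed of caddy below 0.05 m/s and angular speed of caddy below 0.3 rad/s and contact force between caddy and the fingers above 1 N and world x of caddy between 0.35 and 0.76 m and world y of caddy above -0.15 m), for 1 s.
At the end, for the whole second after the job is handed in: The caddy hangs in the fingers, underside over 100 mm above the free bench, tilt under 8 degrees, under 5 cm/s and 0.3 rad/s; fingers touch no contents; carton, tin and tape roll lie flat in their bays, within 12 mm of the middle across and undersides within 7 mm of the caddy's (all of step 2); the arm keeps its last pose, push and grip.
It fails at once if the caddy is tipped more than 23 degrees (angle between caddy's own z axis and vertical above 0.4 rad).
It fails at once if the carton is let go in mid air, more than 5 cm above the bench (height (world z) of carton above 0.05 m and contact force between carton and the fingers below 0.05 N and height (world z) of caddy below 0.03 m).
It fails at once if the tin is let go in mid air, more than 5 cm above the bench (height (world z) of tin above 0.05 m and contact force between tin and the fingers below 0.05 N and height (world z) of caddy below 0.03 m).
It fails at once if the tweezers, the loupe or the loose punch is moved more than 3 cm (distance of any of tweezers, loupe, punch_a from where it was at the start of the episode above 0.03 m).
It also fails if it takes over 69 s, if anything falls off the work surface, if the arm or the gripper's body presses on something with over 40 N, if the wrist force passes 120 N, or if a joint passes its speed limit or range.

### The arm

A 6-joint arm with a two-finger parallel gripper is mounted at the origin on a cart in front of the work surface, level with it; the furniture and walls round the work are solid. World frame = base frame: x ahead of the robot, y to its left, z up, the work surface at z = 0. Lengths are in mm, angles in degrees, forces in N, time in s.
With the tool pointing down it reaches from about 300 to 850 mm from the base axis. Payload 4.2 kg.
Tool frame: the origin (TCP) lies midway between the tips of the shut fingers; the grasp point (between the pads) lies 19 mm behind it (pinch_z is the distance from the TCP to the grasp point, in mm); z points along the fingers, y is the line along which they close (so a half turn about z gives the same grasp; the last joint's range is limited). The gripper opens to 91 mm and grips with 3 to 60 N. Pads are 32 mm wide; open, the fingers measure 118 mm over their backs; the gripper's body (76 mm by 178 mm) begins 60 mm behind the grasp point.
Start: joints at [66.119, 18.312, 89.639, -0, 72.044, -1.146], TCP at [222.223, 530.339, 213.976] pointing down, gripper open.
Joint ranges: [-177.97, 177.97], [-48.28, 115.42], [12.27, 149.76], [-77.06, 257.06], [2.81, 150.46], [-146.56, 146.56]. Speed limits (degrees/s): [147.25, 147.25, 180, 180, 180, 180].

### API

Orientations are given as [roll, pitch, yaw] about the fixed x, y, z axes, in that order (R = Rz(yaw) Ry(pitch) Rx(roll)).
In Python, from workcell import * gives the robot as it stands.
- The arm moves only by the tool step_arm, never from a script. Its argument "steps" is a list of rows, each a list of 7 numbers: the turn, a rotation vector about the tool's x, y, z in degrees, then the shift along the tool's x, y, z in mm, then the opening, from 0 (shut) to 1 (fully open). In form: [[rx, ry, rz, x, y, z, hand], ...]. A call has exactly 8 rows; each row shifts and turns the commanded pose from where the row before left it, along the tool's axes as they then stand; what a row does not reach is not made up. A row lasts 1/8 s, in which the tool goes at most 62.5 mm and 10.7 degrees, less where a joint would pass 70% of its speed; a pose out of reach is approached as far as the arm can. A call is refused whole if a number of a shift passes 62.5 or a number of a turn 10.7, either way. A call with a gripper value outside its range is refused whole. The fingers move at their own pace and stop on an object; "force" is the grip in N (left out, the last holds). Time passes only in rows, so rows that do not move let the fingers close, or fill a call up. It gives the time, the measured TCP pose, the force, the opening and the grip force at its end, in the units of the state.
- state(): the state, without advancing time (a new reading comes with each control period).
- grab_frame(name): name is "scene" or "top" or "wrist"; returns a dict with "image" (384x512x3 uint8, blue, green, red), "fovy" (degrees; the focal length in pixels is half the picture's height over the tangent of half this angle, whatever the lens; pixels are square), "cx", "cy" (the principal point, pixels), "origin" and "rotation" of the camera in the world; the wrist camera has in their place "tool_from_camera" (4x4, takes a point from camera to tool coordinates, whose origin is the TCP and whose axes are the flange's). Camera axes: x right, y down, z forward; pixel columns grow to the right and rows downward; lengths in mm; the calibration is good to about 2 mm. The wrist camera is an equidistant fisheye: a pixel r from the principal point sees the ray r / f radians off the axis. A picture is of the moment at which its call begins: read the wrist's pose just before it. There is no depth.
- job_done(): hands the job in; it is judged then, once.
The state is a dict: "time_s": time; "qpos": joint angles; "qvel": joint speeds; "effort": joint torques, N m; "ee_pos": TCP position; "ee_rot": TCP orientation; "force": force on the tool from outside, world axes, zero at the start; "torque": the same for the moment, N m; "gripper_width": finger opening in mm; "gripper_force": force on a finger pad.
Only numpy, scipy, OpenCV 4.12 (cv2) and the standard library are available. Lean on these libraries where they do the work, as an engineer would, in place of code of your own. Each camera call takes 0.05 s, during which the arm holds its last target. There are 200 camera calls.

## Working session

There is one attempt and no reset: what is moved stays moved. The work goes in short steps, Python scripts to look and compute and a tool call to move; the robot and the scene stay as the last step left them, time stands still between calls to the robot, and variables do not carry over. Pictures are saved under pics/ and viewed, at most 10 in all, crops included, and the job is handed in when it is done.

Besides the shell and the picture viewer there is one more tool, called after "Request:" by a JSON object that holds its "api" and its "payload". step_arm: Moves the arm, as the interface text tells. Its arguments: {"type":"object","properties":{"steps":{"type":"array","items":{"type":"array","items":{"type":"number"}}},"force":{"type":"number"}},"required":["steps"]}

```bash
mkdir -p pics; ls; cat > h.py <<'E'
from workcell import *
import numpy as np, cv2
def ray(f,u,v):
    F=f["image"].shape[0]/2/np.tan(np.radians(f["fovy"])/2)
    d=np.array([(u-f["cx"])/F,(v-f["cy"])/F,1.]); return np.array(f["rotation"]).reshape(3,3)@d
def onplane(f,u,v,z):
    d=ray(f,u,v); o=np.array(f["origin"]); return o+d*(z-o[2])/d[2]
E
python3 - <<'E'
from h import *
s=state();print(s)
ims=[]
for n in("top","scene"):
    f=grab_frame(n);cv2.imwrite(f"pics/{n}0.png",f["image"]);print(n,f["fovy"],f["cx"],f["cy"],f["origin"],f["rotation"])
E
```

```text
pics
{'time_s': 0.0, 'qpos': array([ 6.61187755e+01,  1.83521436e+01,  8.97067304e+01, -2.64485208e-03,
        7.20443041e+01, -1.14643229e+00]), 'qvel': array([ 0.00316481,  0.01608078,  0.08506257, -0.0418075 , -0.00361052,
       -0.00388717]), 'effort': array([-8.17058590e-04, -4.12459731e+01, -2.31970704e+01,  7.26635009e-02,
        4.56382823e-02, -1.23548598e-04]), 'ee_pos': array([222.0285874 , 529.84931669, 213.11305468]), 'ee_rot': array([-1.79896792e+02,  4.49704699e-04,  1.57266026e+02]), 'force': array([ 0.11082195,  0.67575116, -0.02475569]), 'torque': array([ 0.01723445, -0.00554337,  0.04230928]), 'gripper_force': 0.0, 'gripper_width': 91.26185013606376}
top 50.46572923437435 248.47197932890194 193.0124070909426 [500.19048338  98.4332303  939.67620521] [-173.50881319    0.68842104  -88.77230063]
scene 49.60086451218622 264.59927069986014 195.44967400989938 [  17.73807254 -349.72657844  674.3528245 ] [-129.09097793   -0.88862119  -50.81100685]
```

View pics/top0.png

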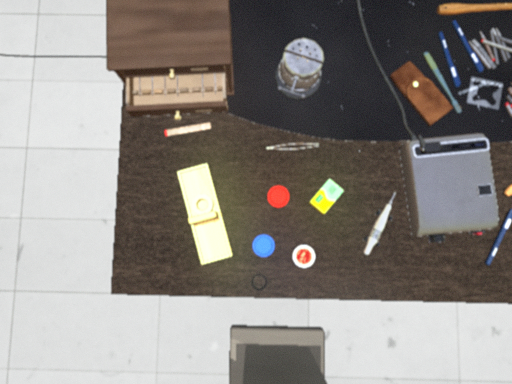

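View pics/scene0.png

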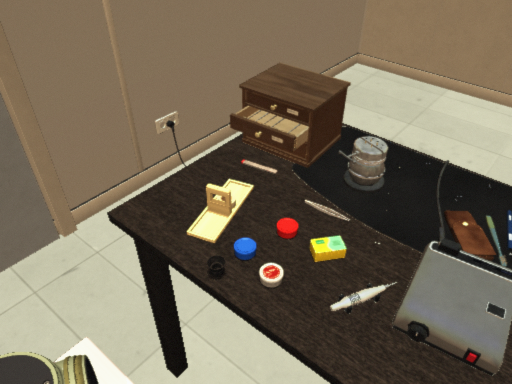

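```bash
sed -i 's/np.array(f\["rotation"\]).reshape(3,3)@d/R.from_euler("xyz",f["rotation"],degrees=True).apply(d)/; 2a from scipy.spatial.transform import Rotation as R' h.py
cat > m.py <<'E'
from h import *
def blob(im,lo,hi,box):
    h=cv2.cvtColor(im,cv2.COLOR_BGR2HSV);m=cv2.inRange(h,np.array(lo),np.array(hi))
    k=np.zeros_like(m);x0,y0,x1,y1=box;k[y0:y1,x0:x1]=m[y0:y1,x0:x1]
    k=cv2.morphologyEx(k,cv2.MORPH_CLOSE,np.ones((3,3)))
    c=max(cv2.findContours(k,cv2.RETR_EXTERNAL,cv2.CHAIN_APPROX_NONE)[0],key=cv2.contourArea)
    return c,cv2.minAreaRect(c)
E
python3 - <<'E'
from m import *
f=grab_frame("top");im=f["image"]
def rep(n,lo,hi,box,z):
    c,r=blob(im,lo,hi,box)
    P=np.array([onplane(f,u,v,z)[:2] for u,v in cv2.boxPoints(r)])
    e=P[1:]-P[:-1];print(n,"px",np.round(r[0],1),"c",P.mean(0).round(1),"sides",np.linalg.norm(e,axis=1).round(1),"ang",np.degrees(np.arctan2(e[:,1],e[:,0])).round(1))
rep("carton",(20,60,90),(95,255,255),(305,172,350,220),28)
rep("tin",(0,0,120),(180,255,255),(285,238,325,275),22)
rep("caddy",(15,30,120),(40,255,255),(165,150,245,275),10)
a=cv2.resize(im[150:280,160:350],None,fx=4,fy=4,interpolation=cv2.INTER_CUBIC)
cv2.imwrite("pics/crop1.png",a)
E
```

```text
carton px [327.  196.5] c [599.6 -64.8] sides [ 99.2 101.5  97.9] ang [-88.9 179.6  91.2]
tin px [303.5 256. ] c [465.9 -13.7] sides [52.1 51.3 51.9] ang [ -44.3 -134.1  135.4]
caddy px [203.6 213.6] c [557.9 214. ] sides [ 81.8 227.3  79.6] ang [ -73.2 -163.   106.5]
```

View pics/crop1.png

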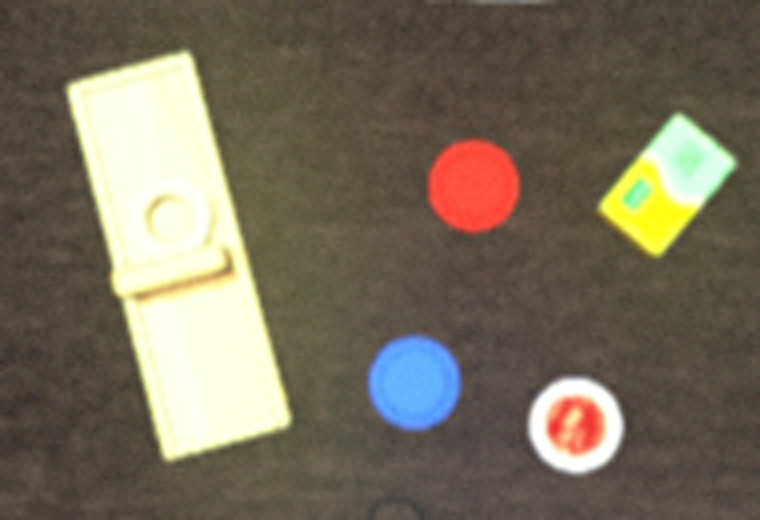

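The tape roll sits in the far bay (top image about (203,204)), so caddy −y points to world +x. Look-alikes: red disc (278,196), blue disc (263,245), and a white tin with red label (303,256). The white one is meant, since blue and red are excluded, and the crop confirms it. The carton is at (327,196).

```bash
cat >> m.py <<'E'
def plan(x,y,z,yaw):
    s=state();p=np.array(s["ee_pos"]);cur=s["ee_rot"][2]
    d=(yaw-cur+90)%180-90
    T=R.from_euler("xyz",[180,0,cur+d],degrees=True)
    print("at",p.round(1),np.round(s["ee_rot"],2),"turn rz",round(-d,1),"-> yaw",round(cur+d,1),"then shift",T.inv().apply(np.array([x,y,z])-p).round(1),"q6",s["qpos"][5].round(1))
E
python3 - <<'E'
from m import *
f=grab_frame("top")
def P(pts,z): return np.array([onplane(f,160+x/4-.375,150+y/4-.375,z)[:2] for x,y in pts])
K=P([(680,113),(738,162),(656,257),(598,209)],28)
C=P([(67,88),(190,52),(290,425),(165,460)],10)
def a(v): return np.degrees(np.arctan2(v[1],v[0]))
for n,Q in(("carton",K),("caddy",C)):
    print(n,Q.mean(0).round(1),"sides",[np.linalg.norm(Q[i]-Q[i-1]).round(1) for i in range(4)],"long ang",a(Q[1]-Q[2]).round(1),a(Q[0]-Q[3]).round(1),"cross",a(Q[0]-Q[1]).round(1))
E
python3 - <<'E'
from m import *
f=grab_frame("wrist");print(f["tool_from_camera"],f["fovy"],f["cx"],f["cy"])
plan(600,-65,150,150)
E
```

```text
carton [600.7 -64. ] sides [np.float64(71.9), np.float64(42.4), np.float64(71.2), np.float64(41.8)] long ang -40.2 -39.7 cross 50.1
caddy [557.5 212.6] sides [np.float64(220.7), np.float64(74.1), np.float64(221.9), np.float64(73.1)] long ang 16.6 16.9 cross 107.7
[[ 8.57520210e-04 -9.68927840e-01 -2.47342081e-01  6.90490863e+01]
 [ 9.99999567e-01  7.41323425e-04  5.62908398e-04 -1.25970075e+00]
 [-3.62057140e-04 -2.47342456e-01  9.68928056e-01 -1.69624743e+02]
 [ 0.00000000e+00  0.00000000e+00  0.00000000e+00  1.00000000e+00]] 65.70646984690485 257.87504781580407 192.58688592447652
at [222.1 530.2 213.6] [-179.96   -0.    157.27] turn rz 7.3 -> yaw 150.0 then shift [-624.8 -326.5   63.6] q6 -1.1
```

Request:
{"api": "step_arm", "payload": {"steps": [[0,0,8.6,0,0,0,1],[0,0,8.7,0,0,0,1],[0,0,0,-48,-15.1,4.5,1],[0,0,0,-48,-15.1,4.5,1],[0,0,0,-48,-15.1,4.5,1],[0,0,0,-48,-15.1,4.5,1],[0,0,0,-48,-15.1,4.5,1],[0,0,0,-48,-15.1,4.5,1]], "force": 20}}

```text
time_s: 1.25
ee_pos: [385.2, 274.3, 186.9]
ee_rot: [180.0, 0.0, 140.0]
force: [1.3, 0.2, -0.3]
gripper_width: 91.4
gripper_force: 0.0
```

Request:
{"api": "step_arm", "payload": {"steps": [[0,0,0,-48,-15.1,4.5,1],[0,0,0,-48,-15.1,4.5,1],[0,0,0,-48,-15.1,4.5,1],[0,0,0,-48,-15.1,4.5,1],[0,0,0,-48,-15.1,4.5,1],[0,0,0,-48,-15.1,4.5,1],[0,0,0,-48,-15.1,4.5,1],[0,0,0,0,0,0,1]]}}

```text
time_s: 2.25
ee_pos: [575.0, -24.0, 154.6]
ee_rot: [-180.0, 0.0, 139.7]
force: [-0.9, 0.7, -0.5]
gripper_width: 91.1
gripper_force: 0.0
```

```bash
cat >> m.py <<'E'
def wray(s,f,u,v,z):
    F=192/np.tan(np.radians(f["fovy"])/2);d=np.array([u-f["cx"],v-f["cy"]]);r=np.hypot(*d);t=r/F
    c=np.r_[d/r*np.sin(t),np.cos(t)];M=np.array(f["tool_from_camera"]).reshape(4,4)
    W=R.from_euler("xyz",s["ee_rot"],degrees=True)
    o=np.array(s["ee_pos"])+W.apply(M[:3,3]);d=W.apply(M[:3,:3]@c);return o+d*(z-o[2])/d[2]
E
python3 - <<'E'
from m import *
s=state();f=grab_frame("wrist");cv2.imwrite("pics/w1.png",f["image"])
plan(600.7,-64,12,140)
c,r=blob(f["image"],(20,60,90),(95,255,255),(0,0,512,384))
print(r)
P=np.array([wray(s,f,u,v,28)[:2] for u,v in cv2.boxPoints(r)]);e=P[1:]-P[:-1]
print(P.mean(0),np.linalg.norm(e,axis=1),np.degrees(np.arctan2(e[:,1],e[:,0])))
E
```

```text
at [573.8 -22.4 154.7] [-1.7997e+02 -7.0000e-02  1.3982e+02] turn rz -0.2 -> yaw 140.0 then shift [-47.3 -14.6 142.7] q6 -53.2
((409.3227233886719, 32.70147705078125), (186.20718383789062, 85.66351318359375), 39.002601623535156)
[554.19235092 229.86607603] [117.88536798 235.14453391 140.39717222] [105.70868256  21.79250683 -84.97844433]
```

View pics/w1.png

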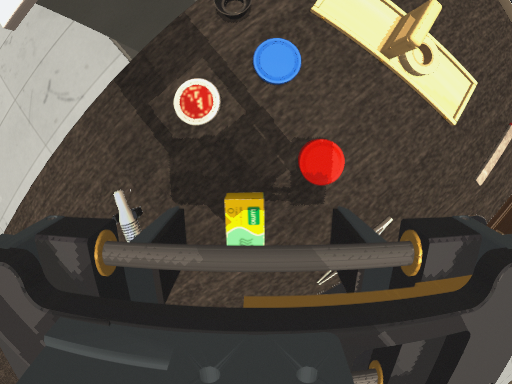

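```bash
python3 - <<'E'
from m import *
s=state();f=grab_frame("wrist");im=f["image"]
print("expected near edge 574.3 -41.8; bottom",wray(s,f,244.5,193,0).round(1),"top",wray(s,f,244.5,206,28).round(1))
print(wray(s,f,225.5,240,28).round(1),wray(s,f,264.5,240,28).round(1))
c,r=blob(im,(0,0,110),(180,255,255),(165,70,228,132));print("tin",r[0],wray(s,f,*r[0],22).round(1))
h=cv2.cvtColor(im[185:246:4,[230,245,260]],cv2.COLOR_BGR2HSV);print(h[:,1].tolist())
E
```

```text
expected near edge 574.3 -41.8; bottom [574.4 -43.9   0. ] top [580.4 -47.4  28. ]
[596.3 -88.6  28. ] [623.4 -56.1  28. ]
tin (196.0, 103.5) [467.4 -16.3  22. ]
[[14, 67, 42], [13, 55, 42], [15, 55, 37], [23, 236, 134], [22, 203, 212], [24, 244, 223], [23, 244, 223], [30, 245, 244], [30, 245, 244], [30, 245, 244], [30, 245, 244], [30, 245, 244], [63, 87, 242], [63, 91, 241], [62, 105, 214], [59, 80, 115]]
```

Request:
{"api": "step_arm", "payload": {"steps": [[0,0,-0.2,-48,-15.1,0,1],[0,0,0,0,0,25,1],[0,0,0,0,0,25,1],[0,0,0,0,0,25,1],[0,0,0,0,0,25,1],[0,0,0,0,0,22,1],[0,0,0,0,0,20,1],[0,0,0,0,0,0,1]]}}

```text
time_s: 3.35
ee_pos: [599.1, -62.1, 12.4]
ee_rot: [-179.9, -0.2, 140.3]
force: [-1.2, 0.3, 0.6]
gripper_width: 91.2
gripper_force: 0.0
```

```bash
python3 - <<'E'
from m import *
plan(601,-65,12,140)
E
```

```text
at [599.1 -62.1  12.4] [-179.9    -0.18  140.26] turn rz 0.3 -> yaw 140.0 then shift [-3.3 -1.   0.4] q6 -57.3
```

Fix the small offset, grip, lift.

Request:
{"api": "step_arm", "payload": {"steps": [[0,0,0,-3,-1,0,1],[0,0,0,0,0,0,0],[0,0,0,0,0,0,0],[0,0,0,0,0,0,0],[0,0,0,0,0,0,0],[0,0,0,0,0,0,0],[0,0,0,0,0,0,0],[0,0,0,0,0,0,0]], "force": 20}}

```text
time_s: 4.35
ee_pos: [602.4, -66.5, 13.4]
ee_rot: [180.0, -0.0, 140.2]
force: [0.2, -0.6, 0.1]
gripper_width: 42.1
gripper_force: 20.0
```

Request:
{"api": "step_arm", "payload": {"steps": [[0,0,0,0,0,-15,0],[0,0,0,0,0,-20,0],[0,0,0,0,0,-25,0],[0,0,0,0,0,-25,0],[0,0,0,0,0,-25,0],[0,0,0,0,0,-20,0],[0,0,0,0,0,0,0],[0,0,0,0,0,0,0]]}}

```text
time_s: 5.35
ee_pos: [601.9, -66.4, 143.0]
ee_rot: [-180.0, -0.1, 140.2]
force: [-0.1, 0.7, -0.6]
gripper_width: 42.6
gripper_force: 20.0
```

```bash
python3 - <<'E'
from m import *
plan(497.7,194.5,130,196.8)
E
```

```text
at [601.9 -66.4 143. ] [-1.7998e+02 -5.0000e-02  1.4016e+02] turn rz -56.6 -> yaw 196.8 then shift [ 24.3 279.9  13. ] q6 -57.6
```

Request:
{"api": "step_arm", "payload": {"steps": [[0,0,-9.4,0,0,0,0],[0,0,-9.4,0,0,0,0],[0,0,-9.5,0,0,0,0],[0,0,-9.5,0,0,0,0],[0,0,-9.4,0,0,0,0],[0,0,-9.4,0,0,0,0],[0,0,0,0,0,0,0],[0,0,0,0,0,0,0]]}}

```text
time_s: 6.35
ee_pos: [602.0, -66.4, 142.8]
ee_rot: [180.0, -0.1, -163.4]
force: [-0.3, 0.5, -0.7]
gripper_width: 42.2
gripper_force: 20.0
```

Request:
{"api": "step_arm", "payload": {"steps": [[0,0,0,4,30,0,0],[0,0,0,4,45,0,0],[0,0,0,4,55,0,0],[0,0,0,4,55,0,0],[0,0,0,4,55,0,0],[0,0,0,4,40,0,0],[0,0,0,0,0,0,0],[0,0,0,0,0,0,0]]}}

```text
time_s: 7.35
ee_pos: [498.8, 194.3, 143.4]
ee_rot: [-180.0, 0.0, -163.3]
force: [-0.1, -0.9, -0.6]
gripper_width: 42.4
gripper_force: 20.0
```

```bash
python3 - <<'E'
from m import *
s=state();f=grab_frame("wrist");cv2.imwrite("pics/w2.png",f["image"])
plan(497.7,194.5,17,196.8)
E
```

```text
at [499.  193.9 143.4] [-179.98    0.   -163.31] turn rz -0.1 -> yaw -163.2 then shift [  1.1   0.9 126.4] q6 -86.7
```

View pics/w2.png

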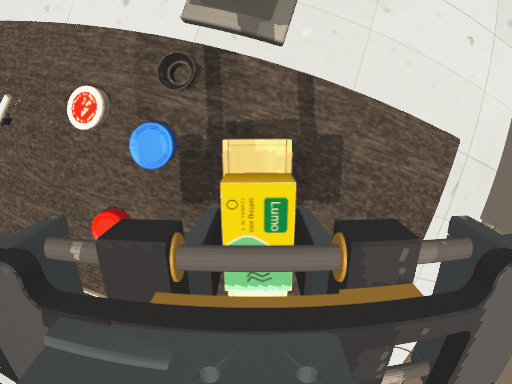

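```bash
python3 - <<'E'
from m import *
s=state();f=grab_frame("wrist")
A=wray(s,f,222.5,139.5,10);B=wray(s,f,292,139.5,10);print(A,B,np.linalg.norm(A-B),np.degrees(np.arctan2(*(A-B)[[1,0]])))
m=(A+B)/2;d=np.array([.957,.289,0]);print("origin",m+97*d,"bay",m+48*d)
# carton near top edge and its mid
T=R.from_euler("xyz",s["ee_rot"],degrees=True)
for u,v in((221,181),(296,181)):print(T.inv().apply(wray(s,f,u,v,s["ee_pos"][2]+15)-s["ee_pos"]).round(1))
E
```

```text
[463.3503431  144.30145345  10.        ] [442.93242829 212.24971707  10.        ] 70.94968480978102 -73.27489331487597
origin [545.97038569 206.30858526  10.        ] bay [499.07738569 192.14758526  10.        ]
[ 36.8 -20.9 -15. ]
[ 36.8  19.2 -15. ]
```

Request:
{"api": "step_arm", "payload": {"steps": [[0,0,0,-1,0,15,0],[0,0,0,0,0,25,0],[0,0,0,0,0,25,0],[0,0,0,0,0,25,0],[0,0,0,0,0,18,0],[0,0,0,0,0,10,0],[0,0,0,0,0,6,0],[0,0,0,0,0,0,0]]}}

```text
time_s: 8.45
ee_pos: [499.7, 194.8, 19.3]
ee_rot: [180.0, -0.0, -163.3]
force: [-0.5, 0.1, -0.7]
gripper_width: 42.2
gripper_force: 20.0
```

```bash
python3 - <<'E'
from m import *
plan(500,193.6,17.4,196.8);print(state()["force"])
E
```

```text
at [499.7 194.8  19.3] [ 1.8000e+02 -1.0000e-02 -1.6325e+02] turn rz -0.1 -> yaw -163.2 then shift [ 0.1 -1.3  1.9] q6 -86.7
[-0.47674739  0.09945768 -0.7091673 ]
```

Request:
{"api": "step_arm", "payload": {"steps": [[0,0,0,0,-0.8,1.5,0],[0,0,0,0,0,0.4,0],[0,0,0,0,0,0,0],[0,0,0,0,0,0,0.7],[0,0,0,0,0,0,0.8],[0,0,0,0,0,0,1],[0,0,0,0,0,-10,1],[0,0,0,0,0,-30,1]]}}

```text
time_s: 9.45
ee_pos: [498.8, 193.9, 57.3]
ee_rot: [-180.0, -0.2, -163.2]
force: [0.3, -0.8, 1.9]
gripper_width: 89.2
gripper_force: 0.0
```

Request:
{"api": "step_arm", "payload": {"steps": [[0,0,0,0,0,-45,1],[0,0,0,0,0,-45,1],[0,0,0,0,0,0,1],[0,0,0,0,0,0,1],[0,0,0,0,0,0,1],[0,0,0,0,0,0,1],[0,0,0,0,0,0,1],[0,0,0,0,0,0,1]]}}

```text
time_s: 10.45
ee_pos: [499.8, 194.2, 147.3]
ee_rot: [180.0, -0.0, -163.2]
force: [-0.1, -1.0, -0.1]
gripper_width: 91.5
gripper_force: 0.0
```

```bash
python3 - <<'E'
from m import *
plan(466.5,-15,150,196.8)
f=grab_frame("top");im=f["image"];cv2.imwrite("pics/t2.png",cv2.resize(im[120:300,110:360],None,fx=3,fy=3,interpolation=cv2.INTER_CUBIC))
E
```

```text
at [499.8 194.2 147.3] [ 1.8000e+02 -3.0000e-02 -1.6323e+02] turn rz -0.0 -> yaw -163.2 then shift [  92.3 -190.6   -2.7] q6 -86.8
```

Request:
{"api": "step_arm", "payload": {"steps": [[0,0,0,15,-31,0,0.75],[0,0,0,20,-41,0,0.75],[0,0,0,22,-46,0,0.75],[0,0,0,20,-41,0,0.75],[0,0,0,15.3,-31.6,0,0.75],[0,0,0,0,0,0,0.75],[0,0,0,0,0,20,0.75],[0,0,0,0,0,30,0.75]]}}

```text
time_s: 11.5
ee_pos: [467.8, -14.1, 97.8]
ee_rot: [-180.0, 0.2, -163.2]
force: [1.1, -0.1, 0.9]
gripper_width: 68.1
gripper_force: 0.0
```

```bash
python3 - <<'E'
from m import *
s=state();f=grab_frame("wrist");cv2.imwrite("pics/w3.png",f["image"])
plan(466.5,-15,9.5,196.8)
E
```

```text
at [464.4 -13.8  93.9] [ 179.86   -0.29 -163.2 ] turn rz -0.0 -> yaw -163.2 then shift [-1.7 -1.7 84.4] q6 -110.0
```

View pics/w3.png

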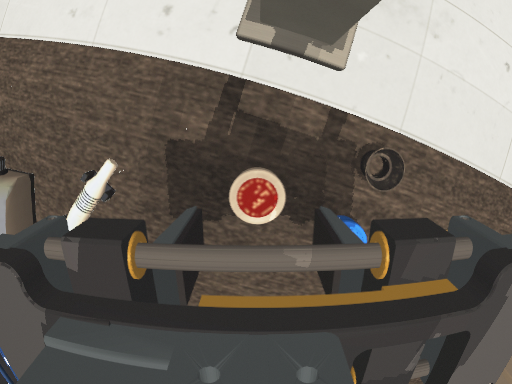

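View pics/t2.png

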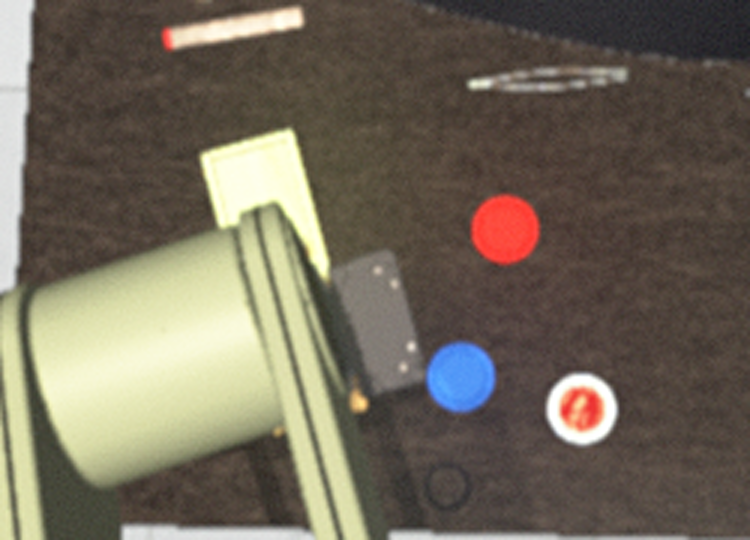

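The wrist view shows the white and red tin at (257,196), centred between the fingers. The arm hides the carton in the top view.

```bash
python3 - <<'E'
from m import *
s=state();f=grab_frame("wrist")
c,r=blob(f["image"],(0,0,130),(180,255,255),(222,160,292,230));(u,v),rad=cv2.minEnclosingCircle(c)
p=wray(s,f,u,v,22);print(u,v,rad,p);plan(p[0],p[1],9.5,196.8)
E
```

```text
255.108154296875 201.951416015625 28.55805015563965 [464.97133412 -17.08100584  22.        ]
at [464.4 -13.9  95.3] [ 179.85   -0.32 -163.2 ] turn rz 0.0 -> yaw -163.2 then shift [ 0.4 -3.2 85.8] q6 -110.0
```

Request:
{"api": "step_arm", "payload": {"steps": [[0,0,0,0,-2,0,0.75],[0,0,0,0,0,25,0.75],[0,0,0,0,0,25,0.75],[0,0,0,0,0,20,0.75],[0,0,0,0,0,10,0.75],[0,0,0,0,0,5,0.75],[0,0,0,0,0,0,0.75],[0,0,0,0,0,0,0.75]]}}

```text
time_s: 12.6
ee_pos: [467.6, -16.8, 13.2]
ee_rot: [-180.0, 0.1, -163.2]
force: [-0.4, -0.4, -0.4]
gripper_width: 68.6
gripper_force: 0.0
```

```bash
python3 - <<'E'
from m import *
s=state();f=grab_frame("wrist")
c,r=blob(f["image"],(0,0,130),(180,255,255),(212,120,302,240));print(cv2.boundingRect(c))
top=c[c[:,0,1].argmin()][0];p=wray(s,f,*[float(t) for t in top],22);print(top,R.from_euler("xyz",s["ee_rot"],degrees=True).inv().apply(p-s["ee_pos"]))
plan(465.5,-16,9.5,196.8)
E
```

```text
(220, 195, 82, 45)
[256 195] [27.46837057 -2.19531979 -8.84811118]
at [467.6 -16.8  13.1] [-1.7998e+02  8.0000e-02 -1.6324e+02] turn rz -0.0 -> yaw -163.2 then shift [1.7 1.4 3.6] q6 -110.2
```

Request:
{"api": "step_arm", "payload": {"steps": [[0,0,0,2,0,3.6,0.75],[0,0,0,0,0,0,0],[0,0,0,0,0,0,0],[0,0,0,0,0,0,0],[0,0,0,0,0,0,0],[0,0,0,0,0,0,0],[0,0,0,0,0,0,0],[0,0,0,0,0,0,0]], "force": 20}}

```text
time_s: 13.65
ee_pos: [465.1, -17.4, 8.9]
ee_rot: [180.0, 0.0, -163.2]
force: [0.4, -0.3, -1.9]
gripper_width: 48.2
gripper_force: 20.0
```

Request:
{"api": "step_arm", "payload": {"steps": [[0,0,0,0,0,-15,0],[0,0,0,0,0,-25,0],[0,0,0,0,0,-35,0],[0,0,0,0,0,-35,0],[0,0,0,0,0,-30,0],[0,0,0,0,0,0,0],[0,0,0,0,0,0,0],[0,0,0,0,0,0,0]]}}

```text
time_s: 14.65
ee_pos: [464.1, -17.3, 147.5]
ee_rot: [179.9, -0.2, -163.2]
force: [0.1, -0.2, -0.2]
gripper_width: 48.6
gripper_force: 20.0
```

```bash
python3 - <<'E'
from m import *
plan(629.6,232.6,150,196.8)
f=grab_frame("top");im=f["image"];cv2.imwrite("pics/t3.png",cv2.resize(im[150:280,160:260],None,fx=5,fy=4.6,interpolation=cv2.INTER_CUBIC))
E
```

```text
at [464.1 -17.3 147.5] [ 1.7993e+02 -1.6000e-01 -1.6324e+02] turn rz -0.0 -> yaw -163.2 then shift [-230.6  191.4   -2.5] q6 -110.3
```

View pics/t3.png

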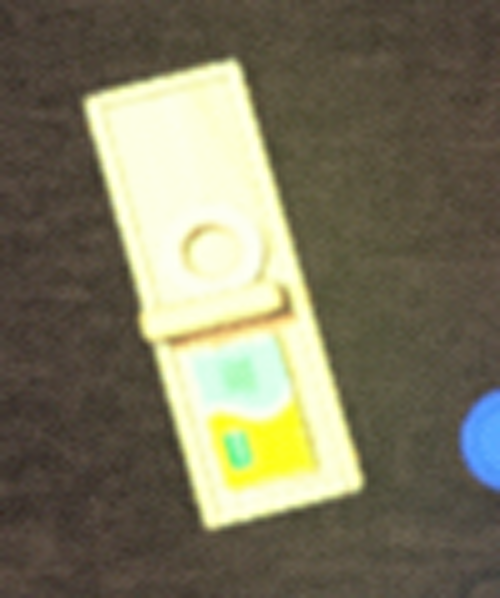

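The carton lies flat in its bay (crop centre about (255,405)) and the caddy has not moved visibly. I re-measured the caddy to aim the tin.

```bash
python3 - <<'E'
from m import *
f=grab_frame("top")
Q=np.array([onplane(f,160+x/5-.4,150+y/4.6-.4,10)[:2] for x,y in [(85,97),(238,58),(364,483),(210,529)]])
d=(Q[0]+Q[1]-Q[2]-Q[3]);d/=np.linalg.norm(d);c=Q.mean(0);print(c,np.degrees(np.arctan2(d[1],d[0])),"origin",c-13.5*d,"tin",c+74.5*d)
K=np.array([onplane(f,160+x/5-.4,150+y/4.6-.4,32)[:2] for x,y in [(185,352),(282,328),(318,470),(222,492)]]);k=K.mean(0)-(c-13.5*d);print("carton in caddy",-k@d,k@np.array([-d[1],d[0]]))
E
```

```text
[559.06379506 211.94797614] 16.965161100511764 origin [546.15128324 208.0088089 ] tin [630.32173064 233.68634353]
carton in caddy 48.542627980632986 0.965104274914129
```

Request:
{"api": "step_arm", "payload": {"steps": [[0,0,0,-22,18,0,0],[0,0,0,-35,29,0,0],[0,0,0,-40,33,0,0],[0,0,0,-40,33,0,0],[0,0,0,-38,32,0,0],[0,0,0,-34,28,0,0],[0,0,0,-22,18,0,0],[0,0,0,0,0,0,0]]}}

```text
time_s: 15.75
ee_pos: [631.6, 233.7, 147.3]
ee_rot: [180.0, -0.1, -163.1]
force: [-0.7, -0.7, -0.9]
gripper_width: 48.0
gripper_force: 20.0
```

```bash
python3 - <<'E'
from m import *
s=state();f=grab_frame("wrist");cv2.imwrite("pics/w4.png",f["image"])
plan(629.6,232.6,13,196.8)
E
```

```text
at [630.8 232.4 147.5] [-1.7998e+02 -1.4000e-01 -1.6317e+02] turn rz 0.0 -> yaw -163.2 then shift [  1.1   0.6 134.5] q6 -87.6
```

View pics/w4.png

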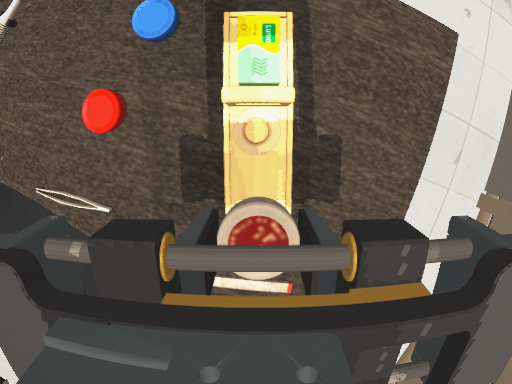

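```bash
python3 - <<'E'
from m import *
s=state();f=grab_frame("wrist");T=R.from_euler("xyz",s["ee_rot"],degrees=True)
g=lambda u,v,z:T.inv().apply(wray(s,f,u,v,z)-s["ee_pos"]).round(1)
z=s["ee_pos"][2]+13
print("tin near",g(258,198,z),"sides",g(217.5,238,z),g(299,238,z))
print("board top",g(221.5,102,80),g(295.5,102,80),"caddy far end",g(223,12,10),g(293.5,12,10))
E
```

```text
tin near [ 26.9  -1.1 -12.9] sides [  3.  -24.3 -13. ] [  3.   22.5 -13. ]
board top [ 83.2 -29.9  67.8] [83.3 28.6 67.7] caddy far end [185.6 -37.6 138. ] [185.7  35.9 138. ]
```

Request:
{"api": "step_arm", "payload": {"steps": [[0,0,0,0,-0.5,20,0],[0,0,0,0,0,28,0],[0,0,0,0,0,28,0],[0,0,0,0,0,25,0],[0,0,0,0,0,16,0],[0,0,0,0,0,10,0],[0,0,0,0,0,5,0],[0,0,0,0,0,0,0]]}}

```text
time_s: 16.85
ee_pos: [631.6, 231.7, 17.3]
ee_rot: [180.0, 0.0, -163.2]
force: [0.0, 0.0, -0.4]
gripper_width: 48.5
gripper_force: 20.0
```

```bash
python3 - <<'E'
from m import *
plan(630.8,232.4,13,196.8);print(state()["force"])
E
```

```text
at [631.6 231.7  17.3] [ 1.8000e+02  3.0000e-02 -1.6324e+02] turn rz -0.0 -> yaw -163.2 then shift [0.5 0.9 4.3] q6 -87.6
[ 0.01539148  0.02568083 -0.38467112]
```

Request:
{"api": "step_arm", "payload": {"steps": [[0,0,0,0,0.5,2,0],[0,0,0,0,0,1.5,0],[0,0,0,0,0,0.7,0],[0,0,0,0,0,0,0],[0,0,0,0,0,0,0.6],[0,0,0,0,0,0,0.75],[0,0,0,0,0,0,0.75],[0,0,0,0,0,-10,0.75]]}}

```text
time_s: 17.85
ee_pos: [630.6, 231.9, 22.3]
ee_rot: [-180.0, -0.1, -163.2]
force: [0.4, 0.3, -0.1]
gripper_width: 68.4
gripper_force: 0.0
```

Request:
{"api": "step_arm", "payload": {"steps": [[0,0,0,0,0,-30,0.75],[0,0,0,0,0,-45,0.75],[0,0,0,0,0,-45,0.75],[0,0,0,0,0,0,0.75],[0,0,0,0,0,0,0.75],[0,0,0,0,0,0,0.75],[0,0,0,0,0,0,0.75],[0,0,0,0,0,0,0.75]]}}

```text
time_s: 18.85
ee_pos: [630.9, 232.1, 142.0]
ee_rot: [180.0, -0.1, -163.2]
force: [0.8, -0.5, -0.0]
gripper_width: 68.3
gripper_force: 0.0
```

```bash
python3 - <<'E'
from m import *
plan(546,207.5,150,106.8)
E
```

```text
at [630.9 232.1 142. ] [ 1.8000e+02 -8.0000e-02 -1.6323e+02] turn rz 90.0 -> yaw -253.2 then shift [  1.  -88.4  -8. ] q6 -87.6
```

Request:
{"api": "step_arm", "payload": {"steps": [[0,0,10,0,0,-1,0.75],[0,0,10,0,0,-1,0.75],[0,0,10,0,0,-1,0.75],[0,0,10,0,0,-1,0.75],[0,0,10,0,0,-1,0.75],[0,0,10,0,0,-1,0.75],[0,0,10,0,0,-1,0.75],[0,0,10,0,0,-1,0.75]]}}

```text
time_s: 19.85
ee_pos: [631.1, 232.1, 150.5]
ee_rot: [-180.0, -0.0, 116.4]
force: [0.3, 0.5, -0.2]
gripper_width: 68.3
gripper_force: 0.0
```

Request:
{"api": "step_arm", "payload": {"steps": [[0,0,10,0,0,0,0.75],[0,0,0,0,0,0,0.75],[0,0,0,0,-25,0,0.75],[0,0,0,0,-38,0,0.75],[0,0,0,0,-25,0,0.75],[0,0,0,0,0,0,0.75],[0,0,0,0,0,0,0.75],[0,0,0,0,0,0,0.75]]}}

```text
time_s: 20.85
ee_pos: [548.0, 207.0, 150.7]
ee_rot: [180.0, -0.0, 106.8]
force: [1.4, 0.1, -0.5]
gripper_width: 68.3
gripper_force: 0.0
```

```bash
python3 - <<'E'
from m import *
s=state();f=grab_frame("wrist");cv2.imwrite("pics/w5.png",f["image"])
plan(546,207.5,54,106.8)
E
```

```text
at [547.8 207.  150.6] [179.98  -0.   106.8 ] turn rz -0.0 -> yaw 106.8 then shift [ 1.  -1.6 96.6] q6 2.8
```

View pics/w5.png

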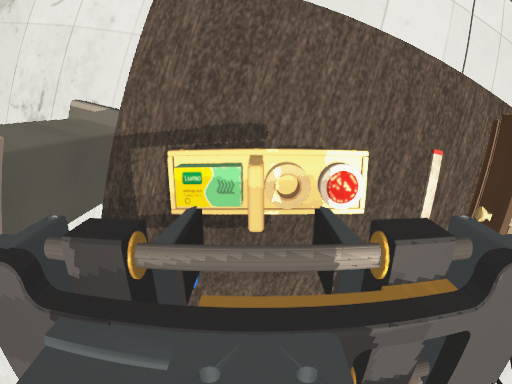

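Carton (208,186), tape (287,183) and tin (342,186) all lie in their bays. The rail is at u 249–264, between the fingers.

```bash
python3 - <<'E'
from m import *
s=state();f=grab_frame("wrist");T=R.from_euler("xyz",s["ee_rot"],degrees=True)
g=lambda u,v,z:T.inv().apply(wray(s,f,u,v,z)-s["ee_pos"]).round(1)
print("rail",g(249,228,80),g(264,228,80),g(256.5,172,80),g(256.5,231,80),"caddy",g(168,151,10),g(368,151,10),g(171,214,10),g(365,214,10))
E
```

```text
rail [-24.6  -8.   70.6] [-24.6   4.9  70.6] [24.4 -1.5 70.6] [-27.4  -1.6  70.6] caddy [ 35.3 -97.3 140.5] [ 36.2 120.2 140.6] [-36.  -98.7 140.5] [-36.2 122.9 140.6]
```

Request:
{"api": "step_arm", "payload": {"steps": [[0,0,0,0,-1.5,15,0.75],[0,0,0,0,0,20,0.75],[0,0,0,0,0,25,0.75],[0,0,0,0,0,20,0.75],[0,0,0,0,0,12,0.75],[0,0,0,0,0,6,0.75],[0,0,0,0,0,0,0.75],[0,0,0,0,0,0,0.75]]}}

```text
time_s: 21.95
ee_pos: [546.1, 206.5, 53.4]
ee_rot: [179.9, -0.0, 106.8]
force: [0.8, 0.9, -0.2]
gripper_width: 68.8
gripper_force: 0.0
```

Request:
{"api": "step_arm", "payload": {"steps": [[0,0,0,0,0,0,0.5],[0,0,0,0,0,0,0.35],[0,0,0,0,0,0,0.25],[0,0,0,0,0,0,0],[0,0,0,0,0,0,0],[0,0,0,0,0,0,0],[0,0,0,0,0,0,0],[0,0,0,0,0,0,0]], "force": 45}}

```text
time_s: 22.95
ee_pos: [545.7, 206.4, 52.7]
ee_rot: [180.0, -0.0, 106.8]
force: [0.7, -0.5, 0.6]
gripper_width: 13.8
gripper_force: 45.0
```

Gripped on the 14 mm rail; lift smoothly to about 140 mm.

Request:
{"api": "step_arm", "payload": {"steps": [[0,0,0,0,0,-3,0],[0,0,0,0,0,-5,0],[0,0,0,0,0,-7,0],[0,0,0,0,0,-9,0],[0,0,0,0,0,-10,0],[0,0,0,0,0,-10,0],[0,0,0,0,0,-10,0],[0,0,0,0,0,-10,0]]}}

```text
time_s: 23.95
ee_pos: [545.6, 206.3, 117.5]
ee_rot: [180.0, -0.0, 106.8]
force: [-0.7, -0.0, -4.5]
gripper_width: 13.5
gripper_force: 45.0
```

Request:
{"api": "step_arm", "payload": {"steps": [[0,0,0,0,0,-10,0],[0,0,0,0,0,-10,0],[0,0,0,0,0,-10,0],[0,0,0,0,0,-10,0],[0,0,0,0,0,-10,0],[0,0,0,0,0,-8,0],[0,0,0,0,0,-6,0],[0,0,0,0,0,-3,0]]}}

```text
time_s: 24.95
ee_pos: [545.6, 206.3, 184.1]
ee_rot: [180.0, -0.0, 106.8]
force: [-0.4, -0.3, -4.8]
gripper_width: 13.6
gripper_force: 45.0
```

Request:
{"api": "step_arm", "payload": {"steps": [[0,0,0,0,0,0,0],[0,0,0,0,0,0,0],[0,0,0,0,0,0,0],[0,0,0,0,0,0,0],[0,0,0,0,0,0,0],[0,0,0,0,0,0,0],[0,0,0,0,0,0,0],[0,0,0,0,0,0,0]]}}

```text
time_s: 25.95
ee_pos: [545.5, 206.3, 183.8]
ee_rot: [180.0, -0.0, 106.8]
force: [-0.2, 0.4, -5.6]
gripper_width: 13.8
gripper_force: 45.0
```

Request:
{"api": "step_arm", "payload": {"steps": [[0,0,0,0,0,0,0],[0,0,0,0,0,0,0],[0,0,0,0,0,0,0],[0,0,0,0,0,0,0],[0,0,0,0,0,0,0],[0,0,0,0,0,0,0],[0,0,0,0,0,0,0],[0,0,0,0,0,0,0]]}}

```text
time_s: 26.95
ee_pos: [545.5, 206.3, 183.7]
ee_rot: [180.0, -0.0, 106.8]
force: [0.3, -0.1, -4.5]
gripper_width: 13.7
gripper_force: 45.0
```

```bash
python3 - <<'E'
from m import *
s=state();f=grab_frame("wrist");im=f["image"];T=R.from_euler("xyz",s["ee_rot"],degrees=True)
print(s["ee_pos"],s["gripper_width"],s["gripper_force"],s["force"],s["torque"])
h=cv2.cvtColor(im,cv2.COLOR_BGR2HSV);m=cv2.inRange(h,(12,40,110),(95,255,255));m[235:]=0
c=max(cv2.findContours(m,cv2.RETR_EXTERNAL,cv2.CHAIN_APPROX_NONE)[0],key=cv2.contourArea);c=c[:,0]
z=s["ee_pos"][2]-42
for n,k in(("left",c[:,0].argmin()),("right",c[:,0].argmax()),("topL",(c[:,0]+1.0*c[:,1]).argmin()),("topR",(c[:,1]-1.*c[:,0]).argmin())):
    print(n,c[k],T.inv().apply(wray(s,f,*c[k].astype(float),z)-s["ee_pos"]).round(1))
E
```

```text
[545.51727738 206.29808063 183.74881043] 13.662708384666322 44.99867141246796 [ 0.31714118 -0.06154063 -4.50409425] [-0.07280085  0.10930694  0.02161798]
left [133 166] [ 35.2 -95.9  42. ]
right [412 172] [ 31.2 122.   42. ]
topL [134 165] [ 35.9 -95.   42. ]
topR [412 166] [ 36.1 121.5  42. ]
```

```bash
python3 -c "
from workcell import *
print(job_done())"
```

```text
the job is handed in; nothing more can be done
None
```

I packed the carton and tin, lifted the caddy by its rail and handed the job in at about 27 s with it held about 13 cm above the bench; it measured level and still, but handing in returned no verdict.

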